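Stack the flange adapters for the next turbocharger on their two stands

ROBOT

A 6-joint arm with a two-finger parallel gripper is mounted at the origin on the work surface. World frame = base frame: x ahead of the robot, y to its left, z up, the work surface at z = 0. Lengths are in m, angles in rad, forces in N, time in s.
With the tool pointing down it reaches from about 0.35 to 0.975 m from the base axis. Payload 4.9 kg.
Tool frame: the origin (TCP) lies between the finger pads; the fingertips stand 19 mm ahead of it and the grasp point (between the pads) is the TCP; z points along the fingers, y is the line along which they close (so a half turn about z gives the same grasp; the last joint's range is limited). The gripper opens to 85 mm and grips with 20 to 120 N. Pads are 22 mm wide; open, the fingers measure 114 mm over their backs; the gripper's body (76 mm by 85 mm) begins 54 mm behind the grasp point. The pads swing forward as they close: fully open they stand 13 mm farther back than shut.
Start: joints at [1.095, 0.053, 1.613, -0, 1.476, -0.119], TCP at [0.218, 0.586, 0.25] pointing down, gripper open.
Joint ranges: [-3.01, 3.01], [-1.01, 2.22], [0.06, 2.58], [-1.02, 4.17], [0.09, 2.62], [-3.14, 3.14]. Speed limits (rad/s): [2.57, 2.57, 3.14, 3.14, 3.14, 3.14].

INTERFACE

Orientations are given as a rotation vector (axis times angle).
In Python, from station import ctrl gives the robot as it stands. The module is installed in compiled form; this text tells all that it offers.
- The arm moves only by the tool servo_tool, never from a script. Its argument "increments" is a list that holds one entry, the list of rows, each a list of 5 numbers: the finger opening in cm, from 0 to 8.54, then the shift along the tool's x, y, z in cm, then the turn about the tool's z in degrees. A call has 1 to 5 rows; each row is the pose to reach, as a shift and turn from the pose commanded when the call began, along the tool's axes at that moment; what a row does not reach only later rows make up. A row lasts 1/10 s, in which the tool goes at most 50 mm and 8.59 degrees, less where a joint would pass 70% of its speed; a pose out of reach is approached as far as the arm can. A call with a gripper value outside its range is refused whole. The fingers move at their own pace and stop on an object; "newtons" is the grip in N (left out, the last holds). Time passes only in rows, so rows that repeat a pose let the fingers close. It gives the time, the measured TCP pose, the force, the opening and the grip force at its end, in the units of the state.
- ctrl.get_obs(): the state, without advancing time (a new reading comes with each control period).
- ctrl.get_image(name): name is "scene" or "top" or "wrist"; returns a dict with "img" (420x560x3 uint8, red, green, blue), "fx", "fy", "cx", "cy" (pixels), "rvec" (rotation vector, rad) and "tvec" (3), from world to camera coordinates, as OpenCV has them; the wrist camera has in their place "mount" (4x4, takes a point from camera to tool coordinates, whose origin is the TCP and whose axes are the flange's). Camera axes: x right, y down, z forward; pixel columns grow to the right and rows downward; lengths in m; the calibration is good to about 2 mm. A picture is of the moment at which its call begins: read the wrist's pose just before it. There is no depth.
- ctrl.finish_job(): hands the job in; it is judged then, once.
The state is a dict: "t": time; "q": joint angles; "dq": joint speeds; "effort": joint torques, N m; "tool_pos": TCP position; "tool_rot": TCP orientation; "contact_force": force on the tool from outside, world axes, zero at the start; "wrist_torque": the same for the moment, N m; "opening": finger opening in m; "grip_force": force on a finger pad.
Only numpy, scipy, OpenCV 4.12 (cv2) and the standard library are available. Lean on these libraries where they do the work, as an engineer would, in place of code of your own. Each camera call takes 0.05 s, during which the arm holds its last target. There are 200 camera calls.

TASK

Set up the adapter columns for the next turbocharger at the balancing machine. On the stand with the round foot put the wide round flange first, the three-lobed flange on top of it and the bladed compressor wheel on top of that; on the stand with the square foot put the square flange first and the plain collar on top of it. Each piece must sit fully home and level over the peg beneath it, and be let go.

Things in the scene. Friction and masses are not known exactly. Their poses are not given: they have to be found in the camera images.
- disc: Wide round flange, steel: disc 92 mm wide, 10 mm thick, eight small dark holes; 46 mm round sleeve. Loose. Below: central blind socket, 34 mm wide, 26 mm deep. On top: flat shoulder 30 mm above the underside, then a central round peg, 28 mm wide, 24 mm tall (last 7 mm tapering to 20 mm). Fully home, its underside rests on the shoulder below. Origin: centre of underside, z up the peg. 0.4 kg.
- lobed: Three-lobed flange, steel: three arms reaching 48 mm out, 10 mm thick, holed ends; 46 mm round sleeve. Loose. Below: central blind socket, 34 mm wide, 26 mm deep. On top: flat shoulder 30 mm above the underside, then a central round peg, 28 mm wide, 24 mm tall (last 7 mm tapering to 20 mm). Fully home, its underside rests on the shoulder below. Origin: centre of underside, z up the peg. 0.3 kg.
- wheel: Bladed compressor wheel, aluminium: base 64 mm wide, hub narrowing to 40 mm, nine blades. Loose. Below: central blind socket, 34 mm wide, 26 mm deep. On top: flat shoulder 30 mm above the underside, then a central round peg, 28 mm wide, 24 mm tall (last 7 mm tapering to 20 mm). Fully home, its underside rests on the shoulder below. Origin: centre of underside, z up the peg. 0.2 kg.
- square: Square flange, steel: plate 80 x 80 mm, 10 mm thick, a dark hole at each corner; 46 mm round sleeve. Loose. Below: central blind socket, 34 mm wide, 26 mm deep. On top: flat shoulder 30 mm above the underside, then a central round peg, 28 mm wide, 24 mm tall (last 7 mm tapering to 20 mm). Fully home, its underside rests on the shoulder below. Origin: centre of underside, z up the peg. 0.4 kg.
- collar: Plain collar, steel: grooved 49 mm round sleeve, no flange. Loose. Below: central blind socket, 34 mm wide, 26 mm deep. On top: flat shoulder 30 mm above the underside, then a central round peg, 28 mm wide, 24 mm tall (last 7 mm tapering to 20 mm). Fully home, its underside rests on the shoulder below. Origin: centre of underside, z up the peg. 0.25 kg.
- round_stand: Stand with a plain round grey foot, 104 mm wide, 6 mm thick, no holes. Fixed, empty at the start. On the foot a 60 mm round column ends in a flat shoulder 25 mm above the table; on it a central steel peg, 28 mm wide, 24 mm tall (last 7 mm tapering to 20 mm). Origin: centre of the foot's underside, on the table; z up the peg.
- square_stand: Stand with a plain square grey foot, 92 x 92 mm, 6 mm thick, no holes. Fixed, empty at the start. On the foot a 60 mm round column ends in a flat shoulder 25 mm above the table; on it a central steel peg, 28 mm wide, 24 mm tall (last 7 mm tapering to 20 mm). Origin: centre of the foot's underside, on the table; z up the peg.
Not all that is in view belongs to the job. Leave any green look-alike of the lobed alone. What is shaped like the collar but black is not meant.

How it is judged:
At the end, for the whole second after the job is handed in: Round-footed stand: wide flange, lobed flange, wheel, bottom to top; square-footed stand: square flange, collar. Each piece within 6 mm of the axis of what is below, its underside within 3 mm of the shoulder it rests on, upright within 0.07 rad, slower than 0.02 m/s (horizontal distance between disc and round_stand below 0.006 m and z of disc in the frame of round_stand between 0.022 and 0.028 m and angle between each of disc, lobed, wheel, square, collar's own z axis and vertical below 0.07 rad and linear speed of each of disc, lobed, wheel, square, collar below 0.02 m/s and horizontal distance between lobed and disc below 0.006 m and z of lobed in the frame of disc between 0.027 and 0.033 m and horizontal distance between wheel and lobed below 0.006 m and z of wheel in the frame of lobed between 0.027 and 0.033 m and horizontal distance between square and square_stand below 0.006 m and z of square in the frame of square_stand between 0.022 and 0.028 m and horizontal distance between collar and square below 0.006 m and z of collar in the frame of square between 0.027 and 0.033 m); the robot touches nothing.
It also fails if it takes over 120 s, if anything falls off the work surface, if the arm or the gripper's body presses on something with over 40 N, if the wrist force passes 120 N, or if a joint passes its speed limit or range.

## Working session

There is one attempt and no reset: what is moved stays moved. The work goes in short steps, Python scripts to look and compute and a tool call to move; the robot and the scene stay as the last step left them, time stands still between calls to the robot, and variables do not carry over. Pictures are saved under pics/ and viewed, at most 14 in all, crops included, and the job is handed in when it is done.

Besides the shell and the picture viewer there is one more tool, called as name([rows], argument=value, ...), one row to a line, values as JSON. servo_tool: Moves the arm, as the interface text tells. Its arguments: {"type":"object","properties":{"increments":{"type":"array"},"newtons":{"type":"number"}},"required":["increments"]}

```bash
mkdir -p pics; ls; python3 - <<'E'
from station import ctrl
import cv2
o=ctrl.get_obs();print(o)
for n in("top","scene"):
    d=ctrl.get_image(n);cv2.imwrite(f"pics/{n}0.png",d["img"][:,:,::-1]);print({k:v for k,v in d.items() if k!="img"})
E
```

```text
pics
{'t': 0.0, 'q': array([ 1.09499918e+00,  5.34034800e-02,  1.61432407e+00, -5.01263053e-05,
        1.47596963e+00, -1.19029946e-01]), 'dq': array([ 0.00067724, -0.00200499, -0.00055876, -0.00045551, -0.00162218,
       -0.00134471]), 'effort': array([-5.16854889e-04, -3.93680978e+01, -3.70179927e+01, -1.77190377e-04,
        7.23450183e-03, -4.38232448e-06]), 'tool_pos': array([0.21803661, 0.58510526, 0.2490161 ]), 'tool_rot': array([-0.55733256, -3.09118096,  0.00318304]), 'contact_force': array([-0.63494338, -0.11227483,  0.37530385]), 'wrist_torque': array([ 0.03717824,  0.0386702 , -0.00317325]), 'grip_force': 0.0, 'opening': 0.08497452456291862}
{'fx': 382.3137070048211, 'fy': 382.3137070048211, 'cx': 281.72115761073854, 'cy': 215.4176728575288, 'rvec': array([ 2.14197565, -2.16124793,  0.15833247]), 'tvec': array([0.05055907, 0.52004841, 0.86089062])}
{'fx': 458.01208887513906, 'fy': 458.01208887513906, 'cx': 283.3146933899815, 'cy': 206.46407778206748, 'rvec': array([ 1.17808547,  2.41661002, -0.87465182]), 'tvec': array([ 0.27559855, -0.31969185,  1.60412597])}
```

View pics/top0.png

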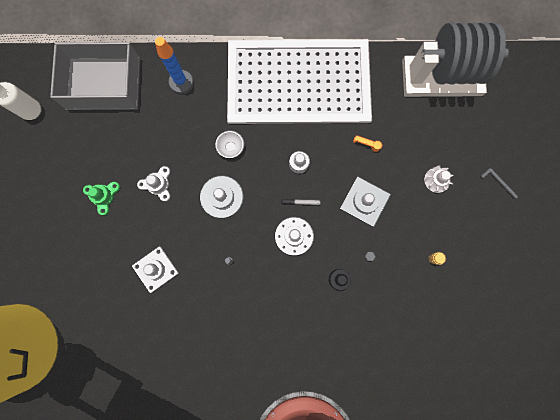

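View pics/scene0.png

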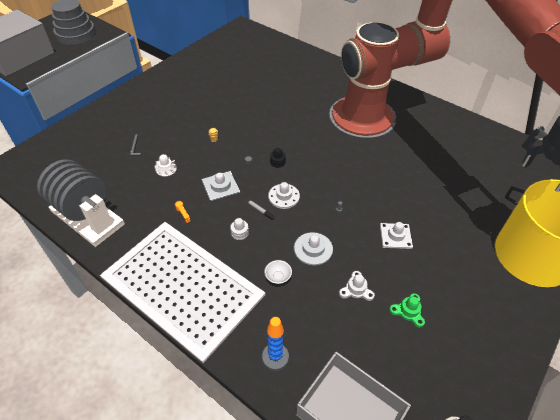

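Top view: round stand (221,196), square stand (367,200), disc (294,236), lobed (156,182), square flange (153,269), collar (299,161), wheel (438,179). All of them stand upright.

```bash
cat > h.py <<'E'
from station import ctrl
import numpy as np, cv2
from scipy.spatial.transform import Rotation as R
def ray(d,px):  # origin, direction in world (or tool for wrist)
    K=np.array([[d["fx"],0,d["cx"]],[0,d["fy"],d["cy"]],[0,0,1]])
    v=np.linalg.solve(K,[px[0],px[1],1.])
    if "mount" in d:
        o=d["obs"];Rt=R.from_rotvec(o["tool_rot"]).as_matrix();M=d["mount"]
        return o["tool_pos"]+Rt@M[:3,3], Rt@M[:3,:3]@v
    Rc=R.from_rotvec(d["rvec"]).as_matrix()
    return -Rc.T@d["tvec"], Rc.T@v
def hit(d,px,z):
    c,v=ray(d,px);return (c+v*(z-c[2])/v[2])[:2]
def wrist(name=None):
    o=ctrl.get_obs();d=ctrl.get_image("wrist");d["obs"]=o
    if name: cv2.imwrite(f"pics/{name}.png",d["img"][:,:,::-1])
    return d
def pix(d,p):  # project world point into wrist image
    o=d["obs"];Rt=R.from_rotvec(o["tool_rot"]).as_matrix();M=d["mount"]
    pc=M[:3,:3].T@(Rt.T@(np.array(p)-o["tool_pos"])-M[:3,3])
    return np.array([d["fx"]*pc[0]/pc[2]+d["cx"],d["fy"]*pc[1]/pc[2]+d["cy"]]),pc[2]
def go(p,yaw=None):
    """cm shift in tool axes, deg turn about tool z so that tool y points along yaw (mod pi)"""
    o=ctrl.get_obs();Rt=R.from_rotvec(o["tool_rot"]).as_matrix()
    s=Rt.T@(np.array(p)-o["tool_pos"])*100
    y0=np.arctan2(Rt[1,1],Rt[0,1]);t=0
    if yaw is not None: t=-np.degrees((yaw-y0+np.pi/2)%np.pi-np.pi/2)
    print("shift cm",s.round(2),"turn",round(t,1),"pos",o["tool_pos"].round(4),"yaw",round(np.degrees(y0),1),"tilt",Rt[:,2].round(4),"q6",o["q"][5].round(2),"t",o["t"])
E
python3 - <<'E'
from h import *
d=ctrl.get_image("top");print(ray(d,(280,210)))
for n,p,z in [("round_stand",(221,195),.049),("square_stand",(367,199.5),.049),("disc",(294,236),.054),("lobed",(156,182),.054),("square",(152.5,269),.054),("collar",(299,160),.054),("wheel",(438,178),.054),("green",(98,192),.05)]:
    print(n,hit(d,p,z).round(4))
go((.6,.1,.25),0)
w=ctrl.get_image("wrist");print(w["mount"],w["fx"],w["cx"],w["cy"])
E
```

```text
(array([0.39494527, 0.0523091 , 0.92488984]), array([ 0.15397394, -0.00276179, -0.98818292]))
round_stand [0.5679 0.187 ]
square_stand [ 0.5545 -0.1531]
disc [0.4703 0.0184]
lobed [0.599  0.3376]
square [0.3986 0.3381]
collar [0.6491 0.0042]
wheel [ 0.6032 -0.3203]
green [0.5772 0.4726]
shift cm [-5.273e+01 -3.213e+01 -3.000e-02] turn 69.6 pos [0.2181 0.5852 0.2493] yaw 69.6 tilt [-7.0e-04 -1.4e-03 -1.0e+00] q6 -0.12 t 0.15
[[ 9.19671837e-04 -9.48977648e-01 -3.15342000e-01  7.97911474e-02]
 [ 9.99999414e-01  1.05292887e-03 -2.52217153e-04 -2.60215887e-04]
 [ 5.71381136e-04 -3.15341583e-01  9.48978061e-01 -1.24641043e-01]
 [ 0.00000000e+00  0.00000000e+00  0.00000000e+00  1.00000000e+00]] 344.0878546438021 278.0030556453253 209.76267873852163
```

servo_tool([
  [[8.5,-4.0,-2.6,0,0],[8.5,-8.0,-5.2,0,0],[8.5,-12.0,-7.9,0,0],[8.5,-16.0,-10.5,0,0],[8.5,-20.0,-13.2,0,0]],
], newtons=60)

```text
t: 0.7
tool_pos: [0.3603, 0.3905, 0.2502]
tool_rot: [0.557, 3.092, 0.0]
contact_force: [0.4, -0.7, -0.1]
opening: 0.085
grip_force: 0.0
```

servo_tool([
  [[8.5,-4.0,-2.6,0,0],[8.5,-8.0,-5.2,0,0],[8.5,-12.0,-7.0,0,0],[8.5,-12.0,-7.0,0,0],[8.5,-12.0,-7.0,0,0]],
])

```text
t: 1.2
tool_pos: [0.4478, 0.284, 0.2501]
tool_rot: [-0.561, -3.09, -0.0]
contact_force: [0.1, 0.8, -0.8]
opening: 0.085
grip_force: 0.0
```

```bash
python3 - <<'E'
from h import *
go((.5679,.187,.25))
d=wrist("w1")
for n,p in dict(rs=(.5679,.187,.049),sq=(.3986,.3381,.054),lob=(.599,.3376,.054),disc=(.4703,.0184,.054)).items(): print(n,pix(d,p))
E
```

```text
shift cm [-1.465e+01 -4.860e+00 -1.000e-02] turn 0 pos [0.4478 0.284  0.2501] yaw 69.4 tilt [-8.e-04  2.e-04 -1.e+00] q6 -0.79 t 1.2
rs (array([234.26755929, 311.22222744]), np.float64(0.3803885080064516))
sq (array([315.66107848, 112.8679043 ]), np.float64(0.30905962060719044))
lob (array([374.83806809, 295.11661847]), np.float64(0.3681058983655845))
disc (array([ 51.68546788, 287.8980377 ]), np.float64(0.3655983190737153))
```

View pics/w1.png

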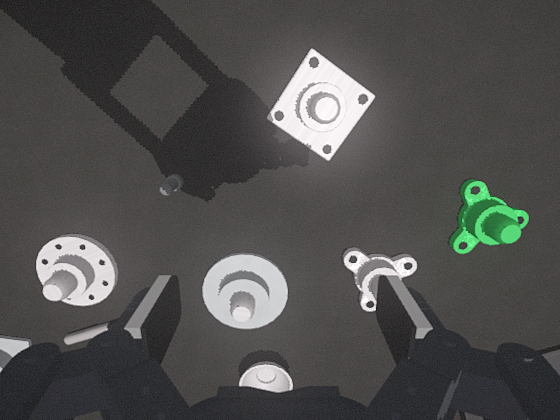

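Wrist view: square flange's peg top is at (326,106), round stand's at (241,312), disc's at (52,292). The lobed flange (375,278) is partly behind a finger, and the green look-alike is at (490,220).

```bash
cat >> h.py <<'E'
def blob(d,p,win=75,lo=110):
    """whole-outline contour near pixel p: returns hull contour"""
    g=cv2.cvtColor(d["img"],cv2.COLOR_RGB2GRAY);m=np.zeros_like(g)
    x,y=map(int,p);m[max(0,y-win):y+win,max(0,x-win):x+win]=255
    b=((g>lo)&(m>0)).astype(np.uint8)
    cs,_=cv2.findContours(b,cv2.RETR_EXTERNAL,cv2.CHAIN_APPROX_NONE)
    return max(cs,key=cv2.contourArea)
def world(d,c,z):
    return np.array([hit(d,q,z) for q in c.reshape(-1,2)],np.float32)
E
python3 - <<'E'
from h import *
o=ctrl.get_obs();d={k:v for k,v in wrist().items()}
c=blob(d,(320,105),70,120);r=cv2.minAreaRect(world(d,c,.007));print("square",r)
print(" pegtop",hit(d,(326,106),.054))
c=blob(d,(245,290),50,90);w=world(d,c,.004);print("rs",cv2.fitEllipse(w),cv2.minEnclosingCircle(w)," pegtop",hit(d,(241,312),.049))
c=blob(d,(75,270),55,120);w=world(d,c,.007);print("disc",cv2.fitEllipse(w)," pegtop",hit(d,(52,292),.054))
go((*r[0],.14))
E
```

```text
square ((0.3984411060810089, 0.34803465008735657), (0.08107686787843704, 0.08112382888793945), 35.539302825927734)
 pegtop [0.39550684 0.34929913]
rs ((0.5740665793418884, 0.19269543886184692), (0.10503789037466049, 0.10779988020658493), 55.92817687988281) ((0.5742965936660767, 0.19306178390979767), 0.05469139292836189)  pegtop [0.57098988 0.19459884]
disc ((0.47555720806121826, 0.014578445814549923), (0.09042385965585709, 0.10219427943229675), 16.803192138671875)  pegtop [0.47461995 0.01683819]
shift cm [ 6.72  4.2  11.01] turn 0 pos [0.4469 0.2852 0.2501] yaw 69.6 tilt [-7.e-04  1.e-04 -1.e+00] q6 -0.79 t 1.3
```

servo_tool([
  [[8.5,3.4,2.1,4.0,0],[8.5,6.8,4.3,8.0,0],[8.5,6.8,4.3,11.0,0],[8.5,6.8,4.3,11.0,0]],
])

```text
t: 1.7
tool_pos: [0.3931, 0.3482, 0.1339]
tool_rot: [-0.548, -3.084, 0.013]
contact_force: [-0.4, -0.2, -0.5]
opening: 0.085
grip_force: 0.0
```

```bash
python3 - <<'E'
from h import *
d=wrist("w2")
for z in (.01,.03,.054): print(pix(d,(.397,.3485,z)))
go((.397,.3485,.032))
E
```

```text
(array([282.17353812, 211.95815838]), np.float64(0.26237901096505983))
(array([282.20327429, 220.84033421]), np.float64(0.24335257639425045))
(array([282.24573094, 233.52210896]), np.float64(0.22052085490927917))
shift cm [-0.17  0.09 10.54] turn 0 pos [0.3957 0.3486 0.1374] yaw 69.8 tilt [-0.0056 -0.0039 -1.    ] q6 -0.64 t 1.75
```

View pics/w2.png

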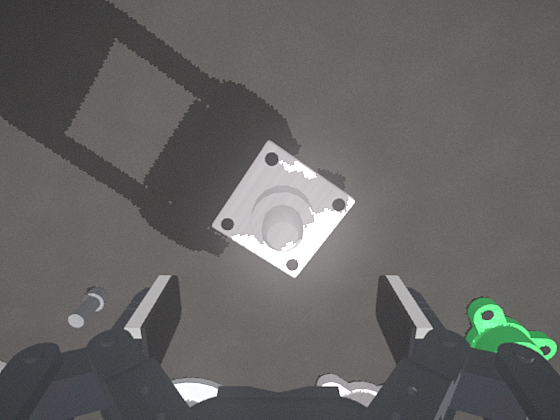

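The plate's corners give a centre near (283,209) and the peg top is at (282,232). Both match the prediction, so I'll descend and grasp the sleeve.

servo_tool([
  [[8.5,0,0.1,4.0,0],[8.5,0,0.1,8.0,0],[8.5,0,0.1,10.3,0],[8.5,0,0.1,10.3,0],[8.5,0,0.1,10.3,0]],
])

```text
t: 2.25
tool_pos: [0.4009, 0.3504, 0.0398]
tool_rot: [0.557, 3.089, 0.003]
contact_force: [0.5, 0.3, -0.2]
opening: 0.0852
grip_force: 0.0
```

```bash
python3 - <<'E'
from h import *
go((.397,.3485,.032))
E
```

```text
shift cm [ 0.3  -0.32  0.78] turn 0 pos [0.4009 0.3504 0.0398] yaw 69.6 tilt [ 0.0028  0.0017 -1.    ] q6 -0.64 t 2.25
```

servo_tool([
  [[8.5,0.2,-0.2,0.5,0],[8.5,0.2,-0.2,0.5,0],[4.0,0.2,-0.2,0.5,0],[4.0,0.2,-0.2,0.5,0],[4.0,0.2,-0.2,0.5,0]],
], newtons=60)

```text
t: 2.75
tool_pos: [0.3972, 0.3489, 0.0335]
tool_rot: [0.557, 3.091, 0.002]
contact_force: [2.2, 2.1, 2.5]
opening: 0.0457
grip_force: 60.8
```

servo_tool([
  [[4.0,0,0,0,0],[4.0,0,0,0,0],[4.0,0,0,0,0]],
])

```text
t: 3.05
tool_pos: [0.3972, 0.3489, 0.0336]
tool_rot: [0.557, 3.091, 0.002]
contact_force: [-2.3, -1.4, 5.4]
opening: 0.045
grip_force: 60.3
```

servo_tool([
  [[4.0,0,0,-5,0],[4.0,0,0,-10,0],[4.0,-3,-3,-15,0],[4.0,-6,-6,-16,0],[4.0,-9.4,-9.2,-16,0]],
])

```text
t: 3.55
tool_pos: [0.4527, 0.2319, 0.1955]
tool_rot: [0.553, 3.087, 0.005]
contact_force: [1.3, -0.2, -4.9]
opening: 0.045
grip_force: 64.4
```

servo_tool([
  [[4.0,-3.4,-3.3,0,0],[4.0,-6.8,-6.6,0,0],[4.0,-10.2,-9.9,0,0],[4.0,-13.6,-13.2,0,0],[4.0,-17,-16.5,0,0]],
])

```text
t: 4.05
tool_pos: [0.5524, 0.0163, 0.1905]
tool_rot: [-0.557, -3.089, -0.0]
contact_force: [1.5, 0.8, -4.8]
opening: 0.0447
grip_force: 64.3
```

servo_tool([
  [[4.0,-3.4,-3.3,0,0],[4.0,-6.8,-6.6,0,0],[4.0,-10.2,-9.9,0,0],[4.0,-13.6,-13.2,0,0],[4.0,-15.9,-15.8,0,0]],
])

```text
t: 4.55
tool_pos: [0.6466, -0.1879, 0.19]
tool_rot: [-0.559, -3.089, -0.0]
contact_force: [0.4, 0.1, -4.4]
opening: 0.0447
grip_force: 64.4
```

servo_tool([
  [[4.0,0,0,0,0],[4.0,0,0,0,0],[4.0,0,0,0,0]],
])

```text
t: 4.85
tool_pos: [0.6458, -0.1843, 0.1907]
tool_rot: [-0.556, -3.089, -0.002]
contact_force: [0.0, 0.9, -4.4]
opening: 0.0452
grip_force: 64.4
```

```bash
python3 - <<'E'
from h import *
d=wrist("w3")
go((.5545,-.1531,.1))
print(pix(d,(.5545,-.153,.049)))
E
```

```text
shift cm [ 9.63 -0.29  9.13] turn 0 pos [ 0.646  -0.184   0.1911] yaw 69.6 tilt [-0.0018  0.001  -1.    ] q6 -1.6 t 4.9
(array([275.04059754,  71.55977578]), np.float64(0.24788350157520098))
```

View pics/w3.png

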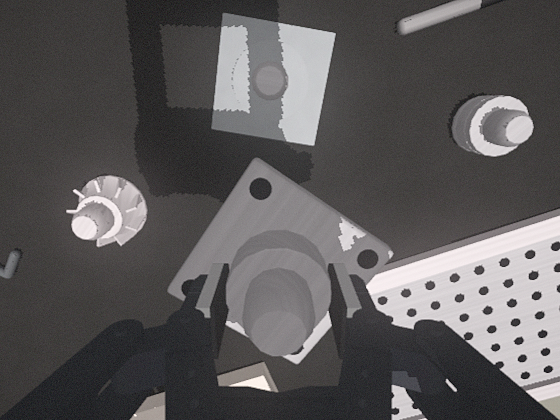

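The square foot's corners are at (222,13), (336,34), (315,146) and (212,128), with its peg top at (270,80). The collar's peg top is at (516,129), the wheel's at (84,228) and the held piece's at (276,333).

```bash
python3 - <<'E'
from h import *
d=wrist()
P=np.array([hit(d,p,.005) for p in [(222,13),(336,34),(315,146),(212,128)]],np.float32)
print("foot",cv2.minAreaRect(P),"peg",hit(d,(270,80),.049))
z=d["obs"]["tool_pos"][2]
h=hit(d,(276,333),z+.0204);print("held peg",h,h-d["obs"]["tool_pos"][:2])
print("collar",hit(d,(516,129),.054),"wheel",hit(d,(84,228),.054))
g=cv2.cvtColor(d["img"],cv2.COLOR_RGB2GRAY)
for nm,(x,y) in dict(collar=(495,125),wheel=(105,210)).items():
    pass
E
```

```text
foot ((0.5594772100448608, -0.15854549407958984), (0.09413275122642517, 0.0915837213397026), 60.3322868347168) peg [ 0.55877852 -0.15826105]
held peg [ 0.64745613 -0.18563502] [ 0.00148282 -0.00159316]
collar [0.65448913 0.0012872 ] wheel [ 0.61207721 -0.34061107]
```

```bash
python3 - <<'E'
from h import *
go((.5577,-.1570,.095))
E
```

```text
shift cm [ 9.22 -0.55  9.66] turn 0 pos [ 0.6461 -0.184   0.1915] yaw 69.6 tilt [-1.2e-03  7.0e-04 -1.0e+00] q6 -1.6 t 4.95
```

servo_tool([
  [[4.0,4.0,-0.3,2.0,0],[4.0,8.0,-0.5,4.0,0],[4.0,9.2,-0.5,7.0,0],[4.0,9.2,-0.5,9.6,0],[4.0,9.2,-0.5,9.6,0]],
])

```text
t: 5.45
tool_pos: [0.5549, -0.1554, 0.0917]
tool_rot: [-0.554, -3.084, -0.003]
contact_force: [-1.1, 0.8, -6.0]
opening: 0.0446
grip_force: 64.3
```

servo_tool([
  [[4.0,0,0,0,0],[4.0,0,0,0,0],[4.0,0,0,0,0]],
])

```text
t: 5.75
tool_pos: [0.5605, -0.1585, 0.0986]
tool_rot: [0.556, 3.088, -0.001]
contact_force: [-0.5, 0.1, -5.0]
opening: 0.0448
grip_force: 64.4
```

```bash
python3 - <<'E'
from h import *
go((.5577,-.1570,.0586)); d=wrist("w4")
E
```

```text
shift cm [0.33 0.05 4.  ] turn 0 pos [ 0.5605 -0.1585  0.0986] yaw 69.6 tilt [ 0.0038 -0.0016 -1.    ] q6 -1.62 t 5.75
```

View pics/w4.png

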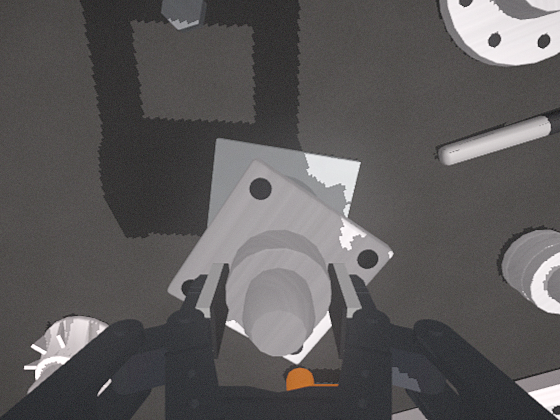

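Here the stand is mostly hidden by the held plate. Only the foot's far corners show, at (218,140) and (358,162). I'll descend slowly while watching the forces.

servo_tool([
  [[4.0,0,0,0.3,0],[4.0,0,0,0.6,0],[4.0,0,0,0.6,0],[4.0,0,0,0.6,0],[4.0,0,0,0.6,0]],
])

```text
t: 6.3
tool_pos: [0.5587, -0.158, 0.0901]
tool_rot: [-0.558, -3.091, -0.0]
contact_force: [-0.9, 0.1, -4.5]
opening: 0.045
grip_force: 64.3
```

```bash
python3 - <<'E'
from h import *
go((.5577,-.1570,.0586))
E
```

```text
shift cm [0.13 0.06 3.15] turn 0 pos [ 0.5587 -0.158   0.0901] yaw 69.6 tilt [-2.e-04  1.e-04 -1.e+00] q6 -1.62 t 6.3
```

servo_tool([
  [[4.0,0.1,0.05,0.5,0],[4.0,0.1,0.05,1.0,0],[4.0,0.1,0.05,1.5,0],[4.0,0.1,0.05,1.8,0],[4.0,0.1,0.05,1.8,0]],
])

```text
t: 6.8
tool_pos: [0.5574, -0.1569, 0.0712]
tool_rot: [-0.557, -3.09, -0.001]
contact_force: [0.1, 0.0, -4.3]
opening: 0.0447
grip_force: 64.3
```

servo_tool([
  [[4.0,0,0,0.4,0],[4.0,0,0,0.8,0],[4.0,0,0,1.1,0],[4.0,0,0,1.25,0],[4.0,0,0,1.25,0]],
])

```text
t: 7.3
tool_pos: [0.5578, -0.1571, 0.0593]
tool_rot: [-0.557, -3.091, -0.0]
contact_force: [-0.3, 0.2, -4.2]
opening: 0.0444
grip_force: 64.3
```

servo_tool([
  [[4.0,0,0,0.08,0],[4.0,0,0,0.08,0],[7.5,0,0,0.08,0],[7.5,0,0,0.08,0],[7.5,0,0,0.08,0]],
])

```text
t: 7.8
tool_pos: [0.5589, -0.1576, 0.0601]
tool_rot: [0.557, 3.09, -0.001]
contact_force: [0.2, -0.8, -0.4]
opening: 0.0752
grip_force: 0.0
```

```bash
python3 - <<'E'
from h import *
go((.6545,.0013,.16)); print(ctrl.get_obs()["contact_force"],ctrl.get_obs()["opening"])
E
```

```text
shift cm [-3.43 18.23 -9.99] turn 0 pos [ 0.5589 -0.1576  0.0601] yaw 69.6 tilt [ 2.1e-03 -9.0e-04 -1.0e+00] q6 -1.62 t 7.8
[ 0.16435136 -0.80252073 -0.35920784] 0.07519363148736577
```

servo_tool([
  [[7.5,0,0,-4,0],[7.5,0,0,-8,0],[8.5,-1,4,-10,0],[8.5,-2,8,-10,0],[8.5,-3,12,-10,0]],
])

```text
t: 8.3
tool_pos: [0.63, -0.0545, 0.1616]
tool_rot: [0.558, 3.087, -0.0]
contact_force: [-0.4, -0.4, -0.2]
opening: 0.0846
grip_force: 0.0
```

servo_tool([
  [[8.5,-0.4,4,0,0],[8.5,-0.4,6.2,0,0],[8.5,-0.4,6.2,0,0],[8.5,-0.4,6.2,0,0],[8.5,-0.4,6.2,0,0]],
])

```text
t: 8.8
tool_pos: [0.6533, 0.0005, 0.1591]
tool_rot: [0.559, 3.091, -0.001]
contact_force: [0.6, -0.7, -0.0]
opening: 0.0851
grip_force: 0.0
```

```bash
python3 - <<'E'
from h import *
go((.6545,.0013,.022)); d=wrist("w5");print(pix(d,(.6545,.0013,.054)),pix(d,(.6545,.0013,0)),pix(d,(.559,-.1584,.079)))
E
```

```text
shift cm [-0.09  0.12 13.71] turn 0 pos [6.533e-01 5.000e-04 1.591e-01] yaw 69.5 tilt [ 2.e-04 -4.e-04 -1.e+00] q6 -1.33 t 8.8
(array([280.11775783, 215.566635  ]), np.float64(0.24342416992698435)) (array([279.80555795, 194.65460328]), np.float64(0.294663807974017)) (array([-20.53952774, 176.81568278]), np.float64(0.20921782708769907))
```

View pics/w5.png

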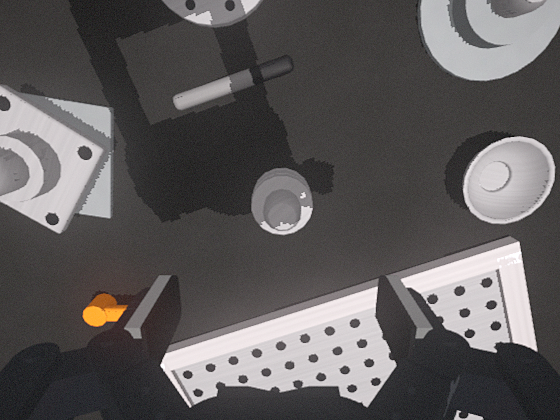

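The collar's peg top is at (283,209) and its base centre near (281,195). The placed square flange is at far left, seated and level over its stand.

```bash
python3 - <<'E'
from h import *
d=wrist();h=hit(d,(283,209),.054);print(h)
c=blob(d,(281,200),45,75);x,y,w,hh=cv2.boundingRect(c);print(x,y,w,hh,cv2.fitEllipse(c))
print("square peg?",hit(d,(0,170),.079))
go((*h,.026))
E
```

```text
[0.65052763 0.00472906]
251 168 63 68 ((281.745361328125, 201.4751434326172), (61.58183288574219, 67.17228698730469), 176.63290405273438)
square peg? [ 0.55967033 -0.14431578]
shift cm [ 0.4   0.32 13.3 ] turn 0 pos [6.531e-01 3.000e-04 1.590e-01] yaw 69.5 tilt [ 0.e+00 -2.e-04 -1.e+00] q6 -1.33 t 8.9
```

servo_tool([
  [[8.5,0.25,0.25,4,0],[8.5,0.25,0.25,8,0],[8.5,0.25,0.25,11,0],[8.5,0.25,0.25,13.2,0],[8.5,0.25,0.25,13.2,0]],
])

```text
t: 9.4
tool_pos: [0.6484, 0.0041, 0.0225]
tool_rot: [-0.558, -3.083, 0.001]
contact_force: [-0.5, 0.1, -0.2]
opening: 0.0848
grip_force: 0.0
```

servo_tool([
  [[8.5,0,0,0,0],[8.5,0,0,0,0],[4.0,0,0,0,0],[4.0,0,0,0,0],[4.0,0,0,0,0]],
])

```text
t: 9.9
tool_pos: [0.653, 0.0046, 0.0286]
tool_rot: [0.557, 3.089, 0.0]
contact_force: [0.3, 0.4, -0.8]
opening: 0.0466
grip_force: 62.9
```

servo_tool([
  [[4.0,0,0,0,0],[4.0,0,0,0,0]],
])

```text
t: 10.1
tool_pos: [0.653, 0.0046, 0.0284]
tool_rot: [0.557, 3.089, 0.0]
contact_force: [-0.6, 0.2, 5.1]
opening: 0.0464
grip_force: 63.8
```

```bash
python3 - <<'E'
from h import *
go((.6538,-.1935,.19))
E
```

```text
shift cm [ -7.03 -18.52 -16.15] turn 0 pos [0.653  0.0046 0.0284] yaw 69.6 tilt [ 2.3e-03 -3.0e-04 -1.0e+00] q6 -1.32 t 10.1
```

servo_tool([
  [[4.0,0,0,-5,0],[4.0,0,0,-10,0],[4.0,-1,-3,-14,0],[4.0,-2.5,-7,-17,0],[4.0,-4,-11,-17,0]],
])

```text
t: 10.6
tool_pos: [0.6532, -0.1132, 0.2026]
tool_rot: [0.553, 3.084, -0.001]
contact_force: [2.0, 0.1, -1.6]
opening: 0.0467
grip_force: 63.7
```

servo_tool([
  [[4.0,-1.5,-4,0,0],[4.0,-3.0,-7.5,0,0],[4.0,-3.0,-7.5,0,0],[4.0,-3.0,-7.5,0,0],[4.0,-3.0,-7.5,0,0]],
])

```text
t: 11.1
tool_pos: [0.6524, -0.192, 0.1956]
tool_rot: [-0.556, -3.09, -0.001]
contact_force: [-0.1, 0.8, -2.5]
opening: 0.0467
grip_force: 63.6
```

```bash
python3 - <<'E'
from h import *
d=wrist("w6"); go((.5577,-.157,.115));print(pix(d,(.5577,-.157,.079)))
E
```

```text
shift cm [10.09 -0.06  8.11] turn 0 pos [ 0.6526 -0.1917  0.1959] yaw 69.6 tilt [-1.4e-03  9.0e-04 -1.0e+00] q6 -1.61 t 11.15
(array([278.16631828,  61.30036984]), np.float64(0.22256975407467292))
```

View pics/w6.png

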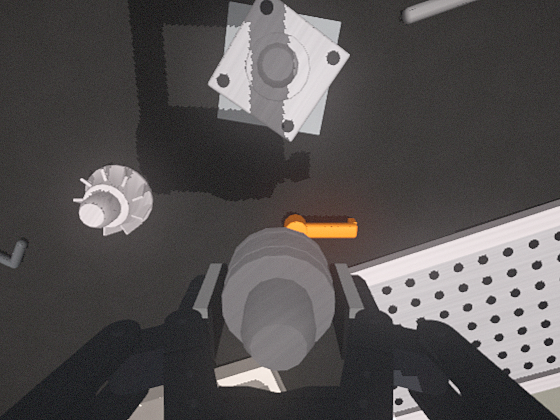

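The square flange is seated, with its peg top at (276,64). The held collar's peg top is at (276,346).

```bash
python3 - <<'E'
from h import *
d=wrist();z=d["obs"]["tool_pos"][2]
s=hit(d,(276,64),.079);h=hit(d,(276,346),z+.0256)-d["obs"]["tool_pos"][:2];print(s,h,s-h)
print("wheel",hit(d,(93,213),.054))
go((*(s-h),.115))
E
```

```text
[ 0.55891635 -0.15867252] [ 0.00276201 -0.00203824] [ 0.55615434 -0.15663428]
wheel [ 0.61057791 -0.33797216]
shift cm [10.27 -0.08  8.14] turn 0 pos [ 0.6528 -0.1916  0.1963] yaw 69.7 tilt [-1.e-03  7.e-04 -1.e+00] q6 -1.61 t 11.2
```

servo_tool([
  [[4.0,4,0,2,0],[4.0,7.5,0,4,0],[4.0,9.5,-0.05,6,0],[4.0,10.2,-0.05,7.5,0],[4.0,10.2,-0.05,8.0,0]],
])

```text
t: 11.7
tool_pos: [0.5558, -0.1565, 0.1148]
tool_rot: [-0.555, -3.089, -0.001]
contact_force: [0.7, 0.0, -3.3]
opening: 0.0465
grip_force: 63.6
```

servo_tool([
  [[4.0,0,0,0.1,0],[4.0,0,0,0.1,0],[4.0,0,0,0.1,0],[4.0,0,0,0.1,0],[4.0,0,0,0.1,0]],
])

```text
t: 12.2
tool_pos: [0.5578, -0.1583, 0.1165]
tool_rot: [0.558, 3.091, -0.0]
contact_force: [0.4, -0.8, -2.8]
opening: 0.0466
grip_force: 63.6
```

```bash
python3 - <<'E'
from h import *
go((.5565,-.1567,.0834))
E
```

```text
shift cm [0.18 0.1  3.31] turn 0 pos [ 0.5578 -0.1583  0.1165] yaw 69.5 tilt [ 1.e-03 -4.e-04 -1.e+00] q6 -1.62 t 12.2
```

servo_tool([
  [[4.0,0.1,0.1,0.5,0],[4.0,0.1,0.1,1.0,0],[4.0,0.1,0.1,1.5,0],[4.0,0.1,0.1,1.9,0],[4.0,0.1,0.1,1.9,0]],
])

```text
t: 12.7
tool_pos: [0.5559, -0.1564, 0.0956]
tool_rot: [-0.557, -3.09, -0.001]
contact_force: [-0.4, -0.2, -3.5]
opening: 0.0466
grip_force: 63.6
```

servo_tool([
  [[4.0,0,0,0.4,0],[4.0,0,0,0.8,0],[4.0,0,0,1.1,0],[4.0,0,0,1.25,0],[4.0,0,0,1.25,0]],
])

```text
t: 13.2
tool_pos: [0.5564, -0.1566, 0.084]
tool_rot: [-0.557, -3.091, -0.0]
contact_force: [-0.5, 0.6, -3.3]
opening: 0.0462
grip_force: 63.6
```

servo_tool([
  [[4.0,0,0,0.05,0],[4.0,0,0,0.05,0],[7.5,0,0,0.05,0],[7.5,0,0,0.05,0],[7.5,0,0,0.05,0]],
])

```text
t: 13.7
tool_pos: [0.5571, -0.1569, 0.0847]
tool_rot: [0.557, 3.09, -0.001]
contact_force: [0.1, -0.5, 0.1]
opening: 0.0751
grip_force: 0.0
```

servo_tool([
  [[7.5,0,0,-4,0],[7.5,0,0,-7,0],[8.5,1,4,-7,0],[8.5,2,8,-7,0],[8.5,3,12,-7,0]],
])

```text
t: 14.2
tool_pos: [0.5709, -0.0328, 0.155]
tool_rot: [0.559, 3.089, 0.0]
contact_force: [-0.6, 0.5, 0.0]
opening: 0.0849
grip_force: 0.0
```

```bash
python3 - <<'E'
from h import *
go((.4748,.0162,.15))
E
```

```text
shift cm [10.72  1.22  0.48] turn 0 pos [ 0.5709 -0.0328  0.155 ] yaw 69.5 tilt [ 2.e-03 -3.e-04 -1.e+00] q6 -1.4 t 14.2
```

servo_tool([
  [[8.5,4,0.5,0.3,0],[8.5,8,1,0.3,0],[8.5,10.5,1,0.3,0],[8.5,10.5,1,0.3,0],[8.5,10.5,1,0.3,0]],
])

```text
t: 14.7
tool_pos: [0.4759, 0.0123, 0.1515]
tool_rot: [0.557, 3.09, -0.0]
contact_force: [0.0, 0.3, 0.1]
opening: 0.0849
grip_force: 0.0
```

```bash
python3 - <<'E'
from h import *
d=wrist("w7"); go((.4748,.0162,.0335));print(pix(d,(.4748,.0162,.054)))
c=blob(d,pix(d,(.4748,.0162,.01))[0],80,100);w=world(d,c,.007);print(cv2.fitEllipse(w),cv2.minEnclosingCircle(w))
E
```

```text
shift cm [ 0.32  0.33 11.81] turn 0 pos [0.4764 0.012  0.1517] yaw 69.5 tilt [ 2.e-03 -4.e-04 -1.e+00] q6 -1.34 t 14.75
(array([283.15499247, 214.50514135]), np.float64(0.23516826846460429))
((0.47540947794914246, 0.016744203865528107), (0.09260004013776779, 0.09375768154859543), 83.47029876708984) ((0.47583362460136414, 0.017322612926363945), 0.04785405471920967)
```

View pics/w7.png

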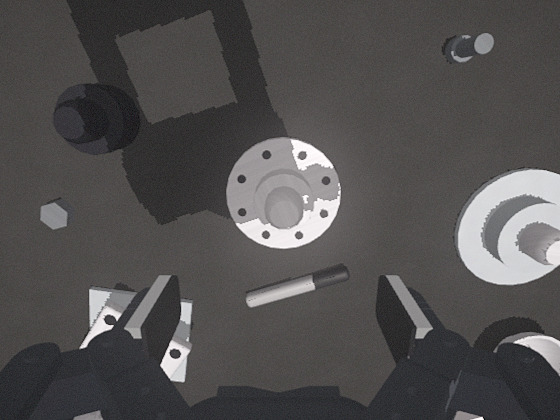

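Disc: outline centre near (284,193), eight holes, peg top (284,207). The black collar at (90,118) and the pen at (298,285) are out of the fingers' way.

servo_tool([
  [[8.5,0.45,0.4,4,0],[8.5,0.45,0.4,8,0],[8.5,0.45,0.4,10.5,0],[8.5,0.45,0.4,11.3,0],[8.5,0.45,0.4,11.3,0]],
])

```text
t: 15.25
tool_pos: [0.4727, 0.0173, 0.037]
tool_rot: [-0.558, -3.089, 0.0]
contact_force: [0.2, -0.2, 0.9]
opening: 0.0849
grip_force: 0.0
```

servo_tool([
  [[8.5,0,0,0,0],[8.5,0,0,0,0],[8.5,0,0,0,0]],
])

```text
t: 15.55
tool_pos: [0.4741, 0.0174, 0.0395]
tool_rot: [0.557, 3.089, 0.0]
contact_force: [1.1, -0.5, 0.1]
opening: 0.0851
grip_force: 0.0
```

```bash
python3 - <<'E'
from h import *
go((.4735,.0172,.0335))
E
```

```text
shift cm [ 0.05 -0.04  0.6 ] turn 0 pos [0.4741 0.0174 0.0395] yaw 69.6 tilt [ 3.2e-03 -4.0e-04 -1.0e+00] q6 -1.33 t 15.55
```

servo_tool([
  [[8.5,0,0,0.55,0],[8.5,0,0,0.55,0],[4.0,0,0,0.55,0],[4.0,0,0,0.55,0],[4.0,0,0,0.55,0]],
])

```text
t: 16.05
tool_pos: [0.473, 0.0178, 0.0331]
tool_rot: [-0.558, -3.092, -0.001]
contact_force: [-1.7, 1.0, 2.9]
opening: 0.046
grip_force: 61.2
```

servo_tool([
  [[4.0,0,0,0,0],[4.0,0,0,0,0],[4.0,0,0,0,0]],
])

```text
t: 16.35
tool_pos: [0.473, 0.0177, 0.0332]
tool_rot: [0.557, 3.092, 0.001]
contact_force: [-2.0, 0.5, 4.6]
opening: 0.0459
grip_force: 60.5
```

```bash
python3 - <<'E'
from h import *
go((.572+.094,.194-.035,.20))
E
```

```text
shift cm [-13.15  19.98 -16.67] turn 0 pos [0.473  0.0177 0.0332] yaw 69.6 tilt [ 3.e-04  3.e-04 -1.e+00] q6 -1.33 t 16.35
```

servo_tool([
  [[4.0,0,0,-5,0],[4.0,0,0,-10,0],[4.0,-2,3,-14,0],[4.0,-4.5,7,-16.7,0],[4.0,-7,11,-16.7,0]],
])

```text
t: 16.85
tool_pos: [0.5762, 0.0942, 0.2037]
tool_rot: [0.558, 3.084, 0.002]
contact_force: [0.5, -1.4, -2.3]
opening: 0.0454
grip_force: 63.5
```

servo_tool([
  [[4.0,-2.5,4,0,0],[4.0,-5,7.5,0,0],[4.0,-6.1,9,0,0],[4.0,-6.1,9,0,0],[4.0,-6.1,9,0,0]],
])

```text
t: 17.35
tool_pos: [0.6611, 0.1567, 0.1971]
tool_rot: [-0.556, -3.089, 0.002]
contact_force: [-0.2, -0.7, -3.3]
opening: 0.0461
grip_force: 63.5
```

```bash
python3 - <<'E'
from h import *
d=wrist("w8"); print(pix(d,(.572,.194,.049)))
go((.572,.194,.1))
E
```

```text
(array([284.20507328,  72.17617101]), np.float64(0.25396160188167993))
shift cm [9.62 0.44 9.78] turn 0 pos [0.6609 0.1563 0.1975] yaw 69.5 tilt [-2.8e-03 -6.0e-04 -1.0e+00] q6 -1.09 t 17.4
```

View pics/w8.png

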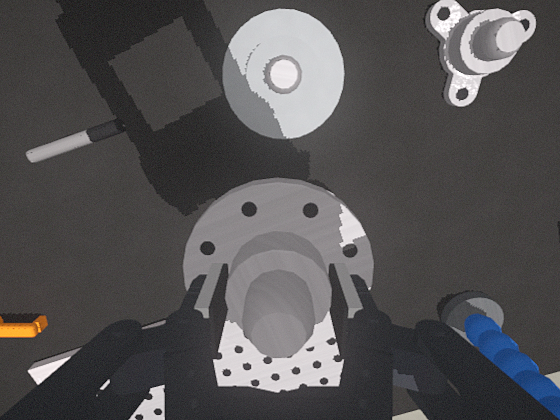

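The round stand's peg top is at (285,73), the held disc's at (276,334) and the lobed flange's at (509,37).

```bash
python3 - <<'E'
from h import *
d=wrist();z=d["obs"]["tool_pos"][2]
s=hit(d,(285,73),.049);h=hit(d,(276,334),z+.0208)-d["obs"]["tool_pos"][:2];print(s,h,s-h)
print("lobed",hit(d,(509,37),.054))
go((*(s-h),.0955))
E
```

```text
[0.57263585 0.19406223] [ 0.00161474 -0.00160105] [0.57102111 0.19566329]
lobed [0.6056852  0.34968952]
shift cm [ 9.78  0.57 10.26] turn 0 pos [0.6609 0.1561 0.198 ] yaw 69.5 tilt [-2.1e-03 -5.0e-04 -1.0e+00] q6 -1.09 t 17.45
```

servo_tool([
  [[4.0,4,0.2,2,0],[4.0,7.5,0.4,4,0],[4.0,9.3,0.55,6,0],[4.0,9.75,0.55,8.5,0],[4.0,9.75,0.55,9.8,0]],
])

```text
t: 17.95
tool_pos: [0.5696, 0.1954, 0.0987]
tool_rot: [-0.557, -3.088, 0.002]
contact_force: [0.4, -0.7, -4.1]
opening: 0.0457
grip_force: 63.5
```

servo_tool([
  [[4.0,0,0,0.3,0],[4.0,0,0,0.3,0],[4.0,0,0,0.3,0],[4.0,0,0,0.3,0],[4.0,0,0,0.3,0]],
])

```text
t: 18.45
tool_pos: [0.5734, 0.1959, 0.0992]
tool_rot: [0.558, 3.09, 0.001]
contact_force: [0.6, 0.2, -3.2]
opening: 0.0453
grip_force: 63.5
```

```bash
python3 - <<'E'
from h import *
go((.571,.1955,.0582))
E
```

```text
shift cm [ 0.22 -0.13  4.1 ] turn 0 pos [0.5734 0.1959 0.0992] yaw 69.5 tilt [ 1.9e-03  4.0e-04 -1.0e+00] q6 -1.01 t 18.45
```

servo_tool([
  [[4.0,0.15,-0.1,0.5,0],[4.0,0.15,-0.1,1.1,0],[4.0,0.15,-0.1,1.7,0],[4.0,0.15,-0.1,2.2,0],[4.0,0.15,-0.1,2.2,0]],
])

```text
t: 18.95
tool_pos: [0.5698, 0.1953, 0.0745]
tool_rot: [-0.557, -3.089, 0.002]
contact_force: [-0.3, 0.5, -4.2]
opening: 0.046
grip_force: 63.5
```

servo_tool([
  [[4.0,0,0,0.5,0],[4.0,0,0,1.0,0],[4.0,0,0,1.5,0],[4.0,0,0,1.5,0],[4.0,0,0,1.5,0]],
])

```text
t: 19.45
tool_pos: [0.5706, 0.1955, 0.0608]
tool_rot: [-0.557, -3.091, 0.0]
contact_force: [0.2, -0.3, -3.8]
opening: 0.0457
grip_force: 63.5
```

Next I'll lower to contact, release, lift and head for the lobed flange, about (.605,.349).

servo_tool([
  [[4.0,0,0,0.25,0],[4.0,0,0,0.25,0],[7.5,0,0,0.25,0],[7.5,0,0,0.25,0],[7.5,0,0,0.25,0]],
])

```text
t: 19.95
tool_pos: [0.5715, 0.1957, 0.0595]
tool_rot: [0.557, 3.09, 0.001]
contact_force: [0.1, -0.3, 1.1]
opening: 0.075
grip_force: 0.0
```

servo_tool([
  [[7.5,0,0,-4,0],[7.5,0,0,-8,0],[8.5,0.5,4,-9,0],[8.5,1.5,8,-9,0],[8.5,2,12,-9,0]],
])

```text
t: 20.45
tool_pos: [0.5947, 0.3166, 0.1506]
tool_rot: [0.558, 3.089, 0.003]
contact_force: [0.3, 0.4, -0.0]
opening: 0.0849
grip_force: 0.0
```

```bash
python3 - <<'E'
from h import *
go((.605,.349,.15))
E
```

```text
shift cm [0.17 3.4  0.07] turn 0 pos [0.5947 0.3166 0.1506] yaw 69.5 tilt [ 0.0029  0.0013 -1.    ] q6 -0.83 t 20.45
```

servo_tool([
  [[8.5,0.2,2,0,0],[8.5,0.2,3,0,0],[8.5,0.2,3,0,0],[8.5,0.2,3,0,0],[8.5,0.2,3,0,0]],
])

```text
t: 20.95
tool_pos: [0.6025, 0.3425, 0.1485]
tool_rot: [-0.559, -3.091, 0.001]
contact_force: [0.2, -1.3, -0.0]
opening: 0.0852
grip_force: 0.0
```

```bash
python3 - <<'E'
from h import *
d=wrist("w9"); print(pix(d,(.605,.349,.054)))
go((.605,.349,.0335))
E
```

```text
(array([288.77397666, 219.67525984]), np.float64(0.23309965957116563))
shift cm [-0.    0.69 11.51] turn 0 pos [0.6026 0.3426 0.1486] yaw 69.5 tilt [-2.e-04 -3.e-04 -1.e+00] q6 -0.8 t 21.0
```

View pics/w9.png

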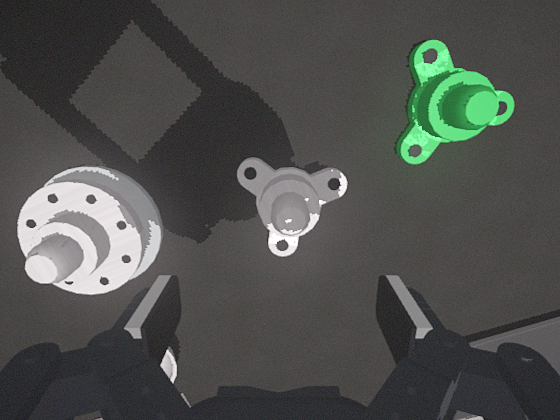

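Lobed flange: peg top (292,218), holes at (250,173), (334,184) and (282,245). The disc is seated on the round stand at left, its peg top at (42,266). The green look-alike at (450,105) stays clear.

```bash
python3 - <<'E'
from h import *
d=wrist(); a=hit(d,(292,218),.054);b=hit(d,(288.7,200.7),.01);print(a,b)
go((*((a+b)/2),.034))
print("disc peg",hit(d,(42,266),.079))
E
```

```text
[0.60473237 0.35151682] [0.60543958 0.35022453]
shift cm [ 0.05  0.86 11.46] turn 0 pos [0.6026 0.3427 0.1486] yaw 69.5 tilt [-2.e-04 -2.e-04 -1.e+00] q6 -0.8 t 21.05
disc peg [0.57120005 0.19541154]
```

servo_tool([
  [[8.5,0.05,0.85,4,0],[8.5,0.05,0.85,8,0],[8.5,0.05,0.85,10,0],[8.5,0.05,0.85,11.1,0],[8.5,0.05,0.85,11.1,0]],
])

```text
t: 21.55
tool_pos: [0.604, 0.3509, 0.0357]
tool_rot: [-0.558, -3.089, 0.003]
contact_force: [-0.2, -0.9, 0.1]
opening: 0.0852
grip_force: 0.0
```

servo_tool([
  [[8.5,0,0,0,0],[8.5,0,0,0,0],[8.5,0,0,0,0]],
])

```text
t: 21.85
tool_pos: [0.6063, 0.3524, 0.0397]
tool_rot: [0.557, 3.089, 0.003]
contact_force: [0.5, -0.4, 0.1]
opening: 0.085
grip_force: 0.0
```

```bash
python3 - <<'E'
from h import *
go((.605,.3508,.0335))
E
```

```text
shift cm [ 0.06 -0.2   0.62] turn 0 pos [0.6063 0.3524 0.0397] yaw 69.6 tilt [ 0.0031  0.0014 -1.    ] q6 -0.79 t 21.85
```

servo_tool([
  [[8.5,0,0,0.5,0],[8.5,0,0,0.5,0],[4.0,0,0,0.5,0],[4.0,0,0,0.5,0],[4.0,0,0,0.5,0]],
])

```text
t: 22.35
tool_pos: [0.6053, 0.3519, 0.0332]
tool_rot: [0.557, 3.092, -0.0]
contact_force: [0.6, 0.7, -2.2]
opening: 0.0462
grip_force: 62.1
```

servo_tool([
  [[4.0,0,0,0,0],[4.0,0,0,0,0],[4.0,0,0,0,0]],
])

```text
t: 22.65
tool_pos: [0.6054, 0.352, 0.0332]
tool_rot: [0.557, 3.091, 0.0]
contact_force: [-1.5, -0.7, 5.2]
opening: 0.0461
grip_force: 61.0
```

```bash
python3 - <<'E'
from h import *
go((.571+.094,.1955-.035,.20))
E
```

```text
shift cm [-12.29 -15.85 -16.68] turn 0 pos [0.6054 0.352  0.0332] yaw 69.6 tilt [ 6.e-04  1.e-04 -1.e+00] q6 -0.79 t 22.65
```

servo_tool([
  [[4.0,0,0,-5,0],[4.0,0,0,-10,0],[4.0,-2,-2,-14,0],[4.0,-4.5,-5.5,-16.7,0],[4.0,-7.5,-9,-16.7,0]],
])

```text
t: 23.15
tool_pos: [0.6459, 0.2418, 0.2048]
tool_rot: [0.552, 3.085, 0.006]
contact_force: [0.7, 0.1, -4.0]
opening: 0.0459
grip_force: 63.3
```

servo_tool([
  [[4.0,-2.5,-3.5,0,0],[4.0,-4.8,-6.8,0,0],[4.0,-4.8,-6.8,0,0],[4.0,-4.8,-6.8,0,0],[4.0,-4.8,-6.8,0,0]],
])

```text
t: 23.65
tool_pos: [0.6643, 0.1616, 0.198]
tool_rot: [-0.556, -3.09, 0.0]
contact_force: [-0.6, 0.6, -4.2]
opening: 0.0456
grip_force: 63.2
```

```bash
python3 - <<'E'
from h import *
d=wrist("w10"); print(pix(d,(.5712,.1955,.079)))
go((.571,.1955,.1205))
E
```

```text
(array([277.67098983,  64.78943869]), np.float64(0.22544925340867855))
shift cm [ 9.91 -0.1   7.81] turn 0 pos [0.6644 0.162  0.1984] yaw 69.6 tilt [-1.7e-03  2.0e-04 -1.0e+00] q6 -1.09 t 23.7
```

View pics/w10.png

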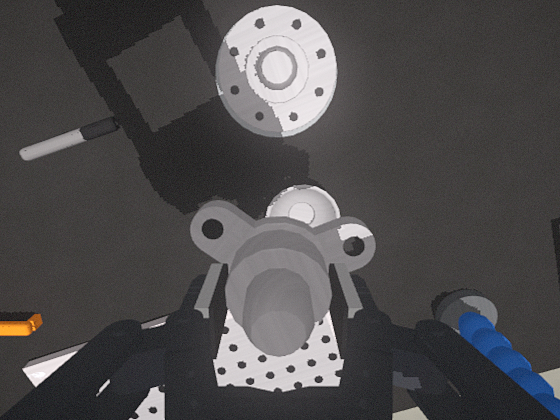

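The disc is home with its peg top at (277,68). The held lobed flange's peg top is at (277,333).

```bash
python3 - <<'E'
from h import *
d=wrist();z=d["obs"]["tool_pos"][2]
s=hit(d,(277,68),.079);h=hit(d,(277,333),z+.0208)-d["obs"]["tool_pos"][:2];print(s,h,s-h)
go((*(s-h),.122))
E
```

```text
[0.57294121 0.19471919] [ 0.00131377 -0.00112706] [0.57162743 0.19584626]
shift cm [ 9.87 -0.07  7.68] turn 0 pos [0.6645 0.1621 0.1987] yaw 69.7 tilt [-1.2e-03  1.0e-04 -1.0e+00] q6 -1.09 t 23.75
```

servo_tool([
  [[4.0,4,0,1.5,0],[4.0,7.5,0,3,0],[4.0,9.3,-0.05,5,0],[4.0,9.85,-0.05,6.8,0],[4.0,9.85,-0.05,7.4,0]],
])

```text
t: 24.25
tool_pos: [0.5698, 0.196, 0.1229]
tool_rot: [-0.553, -3.088, 0.002]
contact_force: [-0.0, -0.4, -3.9]
opening: 0.0454
grip_force: 63.2
```

servo_tool([
  [[4.0,0,0,0.2,0],[4.0,0,0,0.2,0],[4.0,0,0,0.2,0],[4.0,0,0,0.2,0],[4.0,0,0,0.2,0]],
])

```text
t: 24.75
tool_pos: [0.5733, 0.1948, 0.1243]
tool_rot: [0.558, 3.09, 0.001]
contact_force: [0.0, 0.3, -3.8]
opening: 0.0455
grip_force: 63.3
```

```bash
python3 - <<'E'
from h import *
go((.5713,.1957,.0882))
E
```

```text
shift cm [0.23 0.01 3.61] turn 0 pos [0.5733 0.1948 0.1243] yaw 69.5 tilt [ 1.3e-03  3.0e-04 -1.0e+00] q6 -1.01 t 24.75
```

servo_tool([
  [[4.0,0.1,0.05,0.5,0],[4.0,0.1,0.05,1.0,0],[4.0,0.1,0.05,1.5,0],[4.0,0.1,0.05,2.0,0],[4.0,0.1,0.05,2.0,0]],
])

```text
t: 25.25
tool_pos: [0.571, 0.1954, 0.102]
tool_rot: [-0.557, -3.089, 0.002]
contact_force: [-0.5, -0.5, -3.8]
opening: 0.0454
grip_force: 63.2
```

servo_tool([
  [[4.0,0,0,0.5,0],[4.0,0,0,1.0,0],[4.0,0,0,1.3,0],[4.0,0,0,1.4,0],[4.0,0,0,1.4,0]],
])

```text
t: 25.75
tool_pos: [0.5717, 0.1956, 0.0893]
tool_rot: [-0.557, -3.091, 0.0]
contact_force: [0.0, -0.6, -3.7]
opening: 0.0459
grip_force: 63.3
```

servo_tool([
  [[4.0,0,0,0.1,0],[4.0,0,0,0.1,0],[7.5,0,0,0.1,0],[7.5,0,0,0.1,0],[7.5,0,0,0.1,0]],
])

```text
t: 26.25
tool_pos: [0.5726, 0.1958, 0.0896]
tool_rot: [0.557, 3.09, 0.001]
contact_force: [-0.4, 0.0, -0.4]
opening: 0.075
grip_force: 0.0
```

servo_tool([
  [[7.5,0,0,-4,0],[7.5,0,0,-8,0],[8.5,-1.8,-4,-9,0],[8.5,-3.6,-8,-9,0],[8.5,-5.4,-12,-9,0]],
])

```text
t: 26.75
tool_pos: [0.5813, 0.0633, 0.1804]
tool_rot: [0.555, 3.089, 0.001]
contact_force: [-0.6, -0.1, -0.2]
opening: 0.0852
grip_force: 0.0
```

servo_tool([
  [[8.5,-2,-4.3,0,0],[8.5,-4,-8.6,0,0],[8.5,-6,-12.9,0,0],[8.5,-8,-17.2,0,0],[8.5,-10,-21.5,0,0]],
])

```text
t: 27.25
tool_pos: [0.5993, -0.1741, 0.1793]
tool_rot: [0.557, 3.09, -0.0]
contact_force: [0.8, -0.1, 0.5]
opening: 0.0848
grip_force: 0.0
```

servo_tool([
  [[8.5,-2,-4.3,0,0],[8.5,-4,-8.6,0,0],[8.5,-6,-12.9,0,0],[8.5,-7.0,-15.0,0,0],[8.5,-7.0,-15.0,0,0]],
])

```text
t: 27.75
tool_pos: [0.6122, -0.3408, 0.179]
tool_rot: [0.563, 3.089, -0.002]
contact_force: [0.3, -0.3, -1.2]
opening: 0.0849
grip_force: 0.0
```

servo_tool([
  [[8.5,0,0,1,0],[8.5,0,0,2,0],[8.5,0,0,2,0],[8.5,0,0,2,0]],
])

```text
t: 28.15
tool_pos: [0.6121, -0.3356, 0.1575]
tool_rot: [-0.555, -3.09, -0.001]
contact_force: [0.2, -0.6, -0.0]
opening: 0.0847
grip_force: 0.0
```

```bash
python3 - <<'E'
from h import *
d=wrist("w11"); print(pix(d,(.611,-.339,.054)))
go((.611,-.339,.05))
E
```

```text
(array([273.25810748, 215.64031237]), np.float64(0.24173872053501738))
shift cm [ 0.02 -0.33 10.83] turn 0 pos [ 0.6124 -0.336   0.1583] yaw 69.6 tilt [-5.e-04  3.e-04 -1.e+00] q6 -1.82 t 28.2
```

View pics/w11.png

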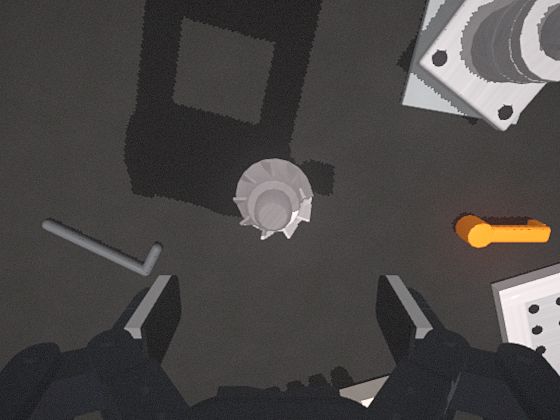

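The wheel's peg top is at (273,212), and the peg is clear above the blades, so I'll grip the peg.

servo_tool([
  [[8.5,0.1,-0.3,4,0],[8.5,0.1,-0.3,8,0],[8.5,0.1,-0.3,9.6,0],[8.5,0.1,-0.3,9.9,0],[8.5,0.1,-0.3,9.9,0]],
])

```text
t: 28.7
tool_pos: [0.6109, -0.3397, 0.0604]
tool_rot: [0.557, 3.091, -0.001]
contact_force: [-0.1, -0.6, 0.3]
opening: 0.0848
grip_force: 0.0
```

servo_tool([
  [[8.5,0,0,0,0],[8.5,0,0,0,0],[8.5,0,0,0,0]],
])

```text
t: 29.0
tool_pos: [0.6113, -0.3402, 0.0615]
tool_rot: [0.557, 3.089, -0.002]
contact_force: [-0.2, 0.2, -0.1]
opening: 0.0851
grip_force: 0.0
```

```bash
python3 - <<'E'
from h import *
go((.6107,-.339,.053))
E
```

```text
shift cm [0.1  0.09 0.85] turn 0 pos [ 0.6113 -0.3402  0.0615] yaw 69.6 tilt [ 0.0024 -0.0017 -1.    ] q6 -1.83 t 29.0
```

servo_tool([
  [[8.5,0,0.05,0.7,0],[6.0,0,0.05,0.7,0],[2.4,0,0.05,0.7,0],[2.4,0,0.05,0.7,0],[2.4,0,0.05,0.7,0]],
])

```text
t: 29.5
tool_pos: [0.6106, -0.3391, 0.0526]
tool_rot: [0.557, 3.092, -0.0]
contact_force: [-0.4, -0.1, 2.1]
opening: 0.0274
grip_force: 2.2
```

servo_tool([
  [[2.4,0,0,0,0],[2.4,0,0,0,0],[2.4,0,0,0,0],[2.4,0,0,0,0]],
])

```text
t: 29.9
tool_pos: [0.6108, -0.3392, 0.0529]
tool_rot: [0.557, 3.091, -0.0]
contact_force: [0.6, -0.2, 1.7]
opening: 0.0257
grip_force: 59.4
```

```bash
python3 - <<'E'
from h import *
go((.5715+.094,.1956-.035,.24))
E
```

```text
shift cm [ 12.32  48.74 -18.73] turn 0 pos [ 0.6108 -0.3392  0.0529] yaw 69.6 tilt [ 6.e-04 -4.e-04 -1.e+00] q6 -1.83 t 29.9
```

servo_tool([
  [[2.4,0,0,-1,0],[2.4,0,0,-3,0],[2.4,0,0,-5,0],[2.4,0,0,-7,0],[2.4,0,0,-7,0]],
])

```text
t: 30.4
tool_pos: [0.6122, -0.3402, 0.1265]
tool_rot: [0.556, 3.086, -0.004]
contact_force: [0.0, -0.7, -0.9]
opening: 0.0254
grip_force: 59.2
```

servo_tool([
  [[2.4,0,0,0,0],[2.4,0,0,0,0]],
])

```text
t: 30.6
tool_pos: [0.6096, -0.3384, 0.1205]
tool_rot: [-0.557, -3.089, -0.002]
contact_force: [-0.8, 0.5, -1.8]
opening: 0.0255
grip_force: 59.2
```

```bash
python3 - <<'E'
from h import *
d=wrist("w12"); o=d["obs"];print(o["tool_pos"],o["contact_force"],o["opening"],o["grip_force"])
E
```

```text
[ 0.60957873 -0.33836811  0.12050686] [-0.81061515  0.51047693 -1.84162398] 0.025536671557708047 59.20610811095685
```

View pics/w12.png

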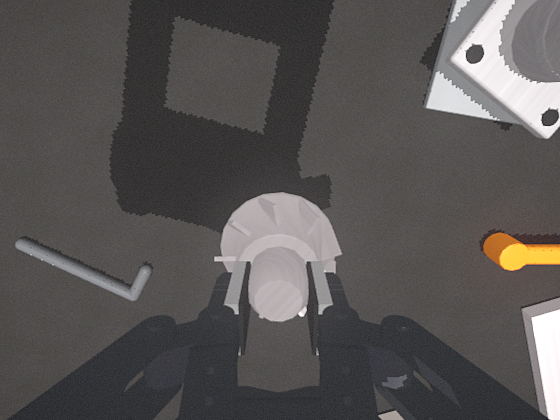

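The wheel is held level by its peg, with the peg top at (279,297). I've now used all 14 views, so from here I'll measure numerically only.

```bash
python3 - <<'E'
from h import *
d=wrist();z=d["obs"]["tool_pos"][2]
h=hit(d,(279,297),z+.001)-d["obs"]["tool_pos"][:2];print(h)
go((.5715+.094,.1956-.035,.25))
E
```

```text
[-0.00059355  0.00038699]
shift cm [ 12.23  48.72 -12.88] turn 0 pos [ 0.6096 -0.3384  0.1204] yaw 69.6 tilt [-0.0028  0.0019 -1.    ] q6 -1.83 t 30.7
```

servo_tool([
  [[2.4,0,0,-4,0],[2.4,0,0,-8,0],[2.4,1,4,-12,0],[2.4,2,8,-13,0],[2.4,3,12.5,-13,0]],
])

```text
t: 31.2
tool_pos: [0.6274, -0.2112, 0.2563]
tool_rot: [0.559, 3.086, -0.002]
contact_force: [0.6, 0.2, -2.1]
opening: 0.0253
grip_force: 59.6
```

servo_tool([
  [[2.4,1.1,4.5,0,0],[2.4,2.2,9,0,0],[2.4,3.3,13.5,0,0],[2.4,4.4,18,0,0],[2.4,5.5,22.5,0,0]],
])

```text
t: 31.7
tool_pos: [0.6527, 0.0205, 0.2513]
tool_rot: [-0.557, -3.09, 0.0]
contact_force: [0.6, -0.5, -1.9]
opening: 0.0252
grip_force: 59.6
```

```bash
python3 - <<'E'
from h import *
go((.5715+.094,.1956-.035,.25))
E
```

```text
shift cm [ 3.69 13.58  0.13] turn 0 pos [0.6527 0.0205 0.2513] yaw 69.6 tilt [-1.7e-03  1.0e-04 -1.0e+00] q6 -1.3 t 31.7
```

servo_tool([
  [[2.4,1.2,4.3,0,0],[2.4,2.4,8.6,0,0],[2.4,3.6,12.5,0,0],[2.4,3.7,13.4,0,0],[2.4,3.7,13.4,0,0]],
])

```text
t: 32.2
tool_pos: [0.6649, 0.1585, 0.2512]
tool_rot: [-0.553, -3.091, 0.001]
contact_force: [-0.2, -0.1, -0.8]
opening: 0.0253
grip_force: 59.7
```

servo_tool([
  [[2.4,0,0,0,0],[2.4,0,0,0,0],[2.4,0,0,0,0]],
])

```text
t: 32.5
tool_pos: [0.6654, 0.1555, 0.2525]
tool_rot: [-0.561, -3.091, 0.0]
contact_force: [0.5, -0.6, -2.8]
opening: 0.0253
grip_force: 59.7
```

```bash
python3 - <<'E'
from h import *
d=wrist("w13")
p,dep=pix(d,(.5725,.195,.109));r0=d["fx"]/dep*.010;print(p,r0)
g=cv2.medianBlur(cv2.cvtColor(d["img"],cv2.COLOR_RGB2GRAY),3)
x0,y0=max(0,int(p[0])-45),max(0,int(p[1])-45)
c=cv2.resize(g[y0:y0+90,x0:x0+90],None,fx=4,fy=4,interpolation=cv2.INTER_CUBIC)
for a,b in ((.8,1.2),(1.25,1.6)):
    for p2 in (30,20):
        H=cv2.HoughCircles(c,cv2.HOUGH_GRADIENT,1,20,param1=80,param2=p2,minRadius=int(4*r0*a),maxRadius=int(4*r0*b))
        if H is not None:
            for q in H[0][:4]: u=(q[0]/4+x0,q[1]/4+y0);print(a,p2,np.round(u,1),q[2]/4/r0*10,hit(d,u,.109 if a<1 else .102).round(4))
go((.572,.1955,.168))
E
```

```text
[284.65902248  64.64592764] 13.885656495471526
0.8 30 [285.1  64.4] 9.79427972015946 [0.5724 0.1954]
0.8 20 [284.9  66.1] 10.136358921060275 [0.5735 0.1948]
1.25 20 [283.9  66.1] 14.54738619634383 [0.5728 0.1944]
shift cm [10.14  0.45  8.46] turn 0 pos [0.6654 0.1557 0.2526] yaw 69.5 tilt [ 0.e+00 -1.e-04 -1.e+00] q6 -1.09 t 32.55
```

servo_tool([
  [[2.4,4,0.2,1.5,0],[2.4,7.5,0.4,3,0],[2.4,9.3,0.45,5,0],[2.4,10.0,0.45,7,0],[2.4,10.0,0.45,8,0]],
])

```text
t: 33.05
tool_pos: [0.5714, 0.1958, 0.1705]
tool_rot: [-0.557, -3.089, 0.002]
contact_force: [-0.3, 0.5, -2.0]
opening: 0.0256
grip_force: 59.7
```

servo_tool([
  [[2.4,0,0,0.2,0],[2.4,0,0,0.2,0],[2.4,0,0,0.2,0],[2.4,0,0,0.2,0],[2.4,0,0,0.2,0]],
])

```text
t: 33.55
tool_pos: [0.5739, 0.1962, 0.1715]
tool_rot: [0.558, 3.09, 0.001]
contact_force: [0.0, -0.1, -2.9]
opening: 0.0257
grip_force: 59.7
```

```bash
python3 - <<'E'
from h import *
go((.573,.195,.138))
E
```

```text
shift cm [ 0.05 -0.14  3.35] turn 0 pos [0.5739 0.1962 0.1715] yaw 69.5 tilt [ 1.5e-03  3.0e-04 -1.0e+00] q6 -1.01 t 33.55
```

servo_tool([
  [[2.4,0.05,-0.1,0.5,0],[2.4,0.05,-0.1,1.0,0],[2.4,0.05,-0.1,1.5,0],[2.4,0.05,-0.1,1.8,0],[2.4,0.05,-0.1,1.8,0]],
])

```text
t: 34.05
tool_pos: [0.5718, 0.1954, 0.1514]
tool_rot: [-0.557, -3.09, 0.001]
contact_force: [0.1, 0.7, -2.4]
opening: 0.0255
grip_force: 59.7
```

servo_tool([
  [[2.4,0,0,0.4,0],[2.4,0,0,0.8,0],[2.4,0,0,1.2,0],[2.4,0,0,1.4,0],[2.4,0,0,1.4,0]],
])

```text
t: 34.55
tool_pos: [0.5723, 0.1954, 0.1384]
tool_rot: [-0.557, -3.092, 0.0]
contact_force: [-0.1, -0.6, -2.0]
opening: 0.0253
grip_force: 59.8
```

servo_tool([
  [[2.4,0,0,0.1,0],[2.4,0,0,0.1,0],[5.5,0,0,0.1,0],[5.5,0,0,0.1,0],[5.5,0,0,0.1,0]],
])

```text
t: 35.05
tool_pos: [0.5726, 0.1955, 0.1379]
tool_rot: [0.557, 3.091, 0.0]
contact_force: [-0.3, -0.2, -0.0]
opening: 0.0551
grip_force: 0.0
```

servo_tool([
  [[6,0,0,-3,0],[6,0,0,-7,0],[6,-3,0,-10,0],[6,-7,0,-10,0],[6,-10,0,-10,0]],
])

```text
t: 35.55
tool_pos: [0.6684, 0.16, 0.2403]
tool_rot: [0.557, 3.087, 0.002]
contact_force: [-0.6, -0.4, 0.3]
opening: 0.06
grip_force: 0.0
```

servo_tool([
  [[6,0,0,0,0],[6,0,0,0,0],[6,0,0,0,0],[6,0,0,0,0]],
])

```text
t: 35.95
tool_pos: [0.6652, 0.1611, 0.2375]
tool_rot: [-0.556, -3.092, -0.0]
contact_force: [0.7, 0.2, -0.1]
opening: 0.0598
grip_force: 0.0
```

```bash
cat > chk.py <<'E'
from h import *
def look(d,x,y,zt,n):
    p,dep=pix(d,(x,y,zt));r0=d["fx"]/dep*.010
    g=cv2.medianBlur(cv2.cvtColor(d["img"],cv2.COLOR_RGB2GRAY),3)
    x0,y0=max(0,int(p[0])-50),max(0,int(p[1])-50)
    c=cv2.resize(g[y0:y0+100,x0:x0+100],None,fx=4,fy=4,interpolation=cv2.INTER_CUBIC)
    print(n,"pred",p.round(1),r0)
    for a,b in ((.8,1.2),(1.25,1.6)):
        H=cv2.HoughCircles(c,cv2.HOUGH_GRADIENT,1,20,param1=80,param2=18,minRadius=int(4*r0*a),maxRadius=int(4*r0*b))
        if H is not None:
            for q in H[0][:3]:
                u=(q[0]/4+x0,q[1]/4+y0);print(a,np.round(u,1),"r mm",round(q[2]/4/r0*10,2),hit(d,u,zt if a<1 else zt-.007).round(4))
E
python3 - <<'E'
from chk import *
d=wrist("w14");print(d["obs"]["tool_pos"]);look(d,.573,.195,.139,"wheel")
E
```

```text
[0.66518889 0.1611105  0.23751419]
wheel pred [278.1  63. ] 16.70308073481658
0.8 [277.9  63.1] r mm 10.43 [0.573  0.1949]
0.8 [278.9  68.1] r mm 11.88 [0.5758 0.1945]
0.8 [278.1  57.9] r mm 11.2 [0.5703 0.196 ]
1.25 [277.1  63.1] r mm 14.14 [0.5723 0.1946]
1.25 [281.6  58.1] r mm 13.96 [0.5706 0.1982]
1.25 [284.6  62.6] r mm 13.75 [0.5736 0.1991]
```

servo_tool([
  [[6,-1.5,-4.5,0,0],[6,-3,-9,0,0],[6,-4.5,-13.5,0,0],[6,-6,-18,0,0],[6,-7.5,-22.5,0,0]],
])

```text
t: 36.5
tool_pos: [0.6571, -0.0777, 0.238]
tool_rot: [0.556, 3.091, 0.0]
contact_force: [-0.1, 0.1, -0.5]
opening: 0.0599
grip_force: 0.0
```

servo_tool([
  [[6,-1.5,-4.5,0,0],[6,-3,-9,0,0],[6,-3.6,-11,0,0],[6,-3.6,-11,0,0],[6,-3.6,-11,0,0]],
])

```text
t: 37.0
tool_pos: [0.6529, -0.1913, 0.2375]
tool_rot: [-0.557, -3.092, -0.001]
contact_force: [0.9, 0.2, -0.2]
opening: 0.0599
grip_force: 0.0
```

```bash
python3 - <<'E'
from chk import *
d=wrist("w15");print(d["obs"]["tool_pos"],d["obs"]["contact_force"]);look(d,.559,-.158,.109,"collar")
E
```

```text
[ 0.65294596 -0.19132487  0.23752758] [ 0.89801485  0.16606808 -0.1724125 ]
collar pred [276.1  64.7] 14.702886622376322
```

```bash
sed -i 's/param1=80,param2=18/param1=40,param2=12/' chk.py; python3 - <<'E'
from chk import *
d=wrist("w16");look(d,.559,-.158,.109,"collar")
E
```

```text
collar pred [275.3  64.8] 14.699473793719887
0.8 [275.4  67.4] r mm 9.34 [ 0.5605 -0.1585]
0.8 [275.9  61.9] r mm 11.8 [ 0.5574 -0.157 ]
0.8 [302.4  40.9] r mm 11.24 [ 0.5514 -0.1359]
1.25 [276.9  66.4] r mm 14.59 [ 0.5598 -0.1572]
1.25 [271.9  66.6] r mm 15.7 [ 0.5587 -0.1605]
1.25 [280.6  78.1] r mm 15.7 [ 0.5679 -0.1574]
```

The collar's peg top shows up where it should when seated, so I'll hand the job in.

```bash
python3 -c "
from station import ctrl
print(ctrl.finish_job())"
```

```text
the job is handed in; nothing more can be done
None
```

I built both columns, released every piece and handed the job in at about 37 s with the gripper clear. The camera views and wrist forces showed every piece seated. The collar's final check was the weakest: its peg was low-contrast in the image, though it showed up where expected.

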